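# Push the thick carburetor spacer home in the corner of the angle stop

## Task

Two black rubber carburetor spacers of the same outline lie flat on the maple top: push the thicker one along the surface into the inside corner of the steel angle stop for measuring, so that it sits square with a long side flat against the long rail and an end flat against the short rail. Only push it with the fingers: do not lift, carry or tip it, and leave the thin spacer and all the other things lying about undisturbed. Finish with the robot clear of everything.

Things in the scene. Friction and masses are not known exactly. Their poses are not given: they have to be found in the camera images.
- thick_spacer: Thick spacer, to be pushed: black rubber block 50 mm (own x) by 70 mm (own y), 26 mm high, about 0.11 kg, loose, lying flat; 30 mm upright through-bore in the middle, 7 mm stud holes 26 mm either side along y. Origin: centre of underside; z up. It starts within 0.6 rad of parallel to the stop; turned half round it is the same.
- stop: Steel angle stop, fixed: two rails 20 mm high, 22 mm wide, forming a right-angled inside corner. Origin: that corner, at table height. Long rail's inner face: its plane x = 0, 380 mm from the corner along -y. Short rail's inner face: plane y = 0, 90 mm along -x (roughly towards the robot). Free space: x < 0, y < 0. Spacer home: origin at x = -25, y = -35 mm here, x axes parallel.
- thin_spacer: Leave alone: black rubber spacer of the same 50 x 70 mm outline and holes, but only 12 mm high. Loose. Origin: centre of underside. The two spacers lie side by side, either one on the robot's left.
- velocity_stack: Leave alone: green trumpet standing upright on its small end, 46 mm high, 38 mm across the foot, 62 mm across the flared mouth on top. Origin: centre of underside.
- float_gauge: Leave alone: flat stepped steel plate, about 88 x 50 mm, 5 mm thick. Origin: underside, at the middle of its plain 88 x 28 mm strip (length along x); the steps stick out on +y.
- spark_plug: Leave alone: spark plug lying on its side along its x, about 69 mm long, 21 mm over the hexagon, which can roll. Origin: under the hexagon, at table height.
- screwdriver: Leave alone: screwdriver lying along its x, 170 mm long, handle to -x.
- loose_carb: Leave alone: aluminium carburetor body standing upright, about 66 x 66 mm, 92 mm high. Origin: centre of underside.
Mind the look-alikes: they are no part of the job. Leave any pink look-alike of the thick_spacer alone.

How it is judged:
By the outcome, as a careful person would: the job done as asked, in the order asked, and still so for the second after the job is handed in, with the robot touching nothing.
It also fails if it takes over 48 s, if anything falls off the work surface, if the arm or the gripper's body presses on something with over 40 N, if the wrist force passes 120 N, or if a joint passes its speed limit or range.

## Robot

A 6-joint arm with a two-finger parallel gripper is mounted at the origin on the work surface. World frame = base frame: x ahead of the robot, y to its left, z up, the work surface at z = 0. Lengths are in m, angles in rad, forces in N, time in s.
With the tool pointing down it reaches from about 0.4 to 0.825 m from the base axis. Payload 7 kg.
Tool frame: the origin (TCP) lies midway between the tips of the shut fingers; the grasp point (between the pads) lies 19 mm behind it; z points along the fingers, x is the direction in which the jaws open and shut, and the axes are right-handed (so a half turn about z gives the same grasp; the last joint's range is limited). The gripper opens to 88 mm and grips with 3 to 60 N. Pads are 19 mm wide; open, the fingers measure 130 mm over their backs; the gripper's body (78 mm by 193 mm) begins 47 mm behind the grasp point.
Start: joints at [-1.024, 0.359, 0.012, 0, -1.224, -0.288], TCP at [0.173, -0.653, 0.198] pointing down, gripper open.
Joint ranges: [-3.07, 3.07], [-1.43, 2.12], [-1.02, 1.25], [-3.03, 1.67], [-3.05, -0], [-3.03, 3.03]. Speed limits (rad/s): [2.39, 2.39, 3.01, 3.14, 3.14, 3.14].

## Interface

Orientations are given as [roll, pitch, yaw] about the fixed x, y, z axes, in that order (R = Rz(yaw) Ry(pitch) Rx(roll)).
In Python, from station import status, eyes, workorder gives the robot as it stands.
- The arm moves only by the shell command python3 -m jog 'ROWS' [OPENING] [FORCE]. ROWS is JSON, a list of rows, each a list of 6 numbers: the shift along the world's x, y, z in mm, then the turn, a rotation vector about the world's x, y, z in rad. A call has 1 to 12 rows; each row shifts and turns the pose as measured when the row begins; what a row does not reach is not made up. A row lasts 1/10 s, in which the tool goes at most 50 mm and 8.59 degrees, less where a joint would pass 70% of its speed; a pose out of reach is approached as far as the arm can. A call with a gripper value outside its range is refused whole. OPENING is the opening, from 0 (shut) to 1 (fully open), set as the call begins (- or left out, the last holds). The fingers move at their own pace and stop on an object; FORCE is the grip in N (left out, the last holds). Time passes only in rows, so rows that do not move let the fingers close. It gives the time, the measured TCP pose, the force and the opening at its end, in the units of the state.
- status.get_state(): the state, without advancing time (a new reading comes with each control period).
- eyes.grab_frame(name): name is "side" or "top"; returns the picture (400x640x3 uint8, blue, green, red); there is no depth.
- eyes.calibration(name): a dict with "camera_matrix" (3x3 intrinsics, pixels), "cam_to_world" (4x4, takes a point from camera to world coordinates). Camera axes: x right, y up, looking along -z (the intrinsics and any distortion apply to the point x, -y, -z); pixel columns grow to the right and rows downward; lengths in m; the calibration is good to about 2 mm. A picture is of the moment at which its call begins. calibration takes no time and is no camera call.
- workorder.job_done(): hands the job in, once; it reports no verdict.
The state is a dict: "t": time; "q": joint angles; "qd": joint speeds; "joint_efforts": joint torques, N m; "eef_pos": TCP position; "ee_rot": TCP orientation; "force": force on the tool from outside, world axes, zero at the start; "moment": the same for the moment, N m; "width": finger opening in m.
Only numpy, scipy, OpenCV 4.12 (cv2) and the standard library are available. Lean on these libraries where they do the work, as an engineer would, in place of code of your own. Each camera call takes 0.05 s, during which the arm holds its last target. There are 200 camera calls.

## Working session

There is one attempt and no reset: what is moved stays moved. The work goes in short steps, Python scripts to look and compute and a shell command to move; the robot and the scene stay as the last step left them, time stands still between calls to the robot, and variables do not carry over. Pictures are saved under pics/ and viewed, about 8 in all and at most 12, crops included, and the job is handed in when it is done.

```bash
ls; mkdir -p pics
python3 - <<'E'
from station import status, eyes
import cv2
print(status.get_state())
for n in("top","side"):
    cv2.imwrite(f"pics/{n}0.png",eyes.grab_frame(n)); print(eyes.calibration(n))
E
```

```text
pics
{'t': 0.0, 'q': array([-1.02387993e+00,  3.59397625e-01,  1.10258886e-02, -3.17885023e-04,
       -1.22411080e+00, -2.88117650e-01]), 'qd': array([ 3.25973201e-04,  1.32527375e-05,  2.06930266e-03,  2.73134616e-04,
       -1.11381698e-03,  1.00861918e-03]), 'joint_efforts': array([-6.95468661e-04, -5.82728970e+01,  2.93055063e+01,  6.99737549e+00,
        6.85686129e-03, -1.92866296e-04]), 'eef_pos': array([ 0.17256715, -0.65199454,  0.19710726]), 'ee_rot': array([-3.14139999e+00, -1.70162103e-03,  1.82948665e+00]), 'force': array([ 0.22409349, -0.64884986,  0.64419222]), 'moment': array([ 0.03278692,  0.01694815, -0.03891733]), 'width': 0.08752649349223295}
{'camera_matrix': array([[429.12983544,   0.        , 312.38936711],
       [  0.        , 429.12983544, 199.12792518],
       [  0.        ,   0.        ,   1.        ]]), 'cam_to_world': array([[-0.02295956,  0.99522573, -0.09486099,  0.44178787],
       [-0.99963088, -0.02147504,  0.01664089, -0.06853579],
       [ 0.0145243 ,  0.09520805,  0.99535143,  1.00207701],
       [ 0.        ,  0.        ,  0.        ,  1.        ]])}
{'camera_matrix': array([[406.60832595,   0.        , 318.57023635],
       [  0.        , 406.60832595, 199.40733905],
       [  0.        ,   0.        ,   1.        ]]), 'cam_to_world': array([[-0.99639471,  0.05768847, -0.06220633,  0.47351951],
       [-0.08478162, -0.6502059 ,  0.75501282,  0.70536243],
       [ 0.00310861,  0.75756473,  0.65275264,  0.72389043],
       [ 0.        ,  0.        ,  0.        ,  1.        ]])}
```

View pics/top0.png

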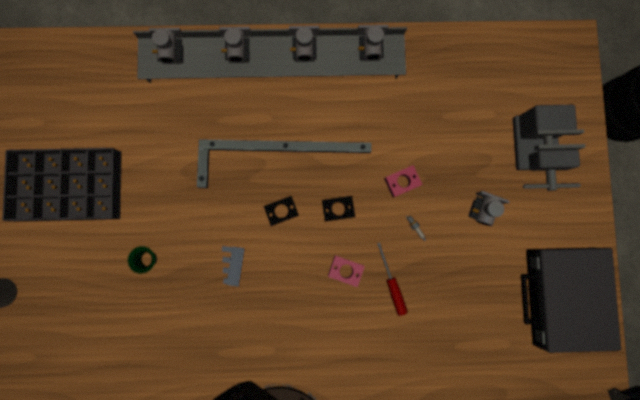

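View pics/side0.png

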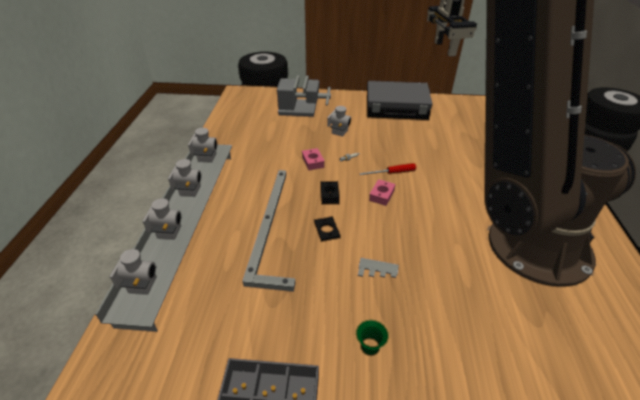

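The stop's corner is near top px (209,152). There are two black spacers, at top px (281,210) and (339,208), which appear in the side view at (327,229) and (330,192). The far one, on the robot's right, looks thicker. I'll confirm that in enlarged crops.

Run:
```python
import cv2,numpy as np
a=cv2.imread("pics/side0.png")[150:300,230:430]; b=cv2.imread("pics/top0.png")[130:230,190:390]
f=lambda i:np.clip(cv2.resize(i,None,fx=4,fy=4,interpolation=cv2.INTER_CUBIC).astype(float)*1.8+10,0,255)
cv2.imwrite("pics/c1.png",f(a));cv2.imwrite("pics/c2.png",f(b))
```

```text
[ WARN:0@0.096] global loadsave.cpp:1063 imwrite_ Unsupported depth image for selected encoder is fallbacked to CV_8U.
```

View pics/c1.png

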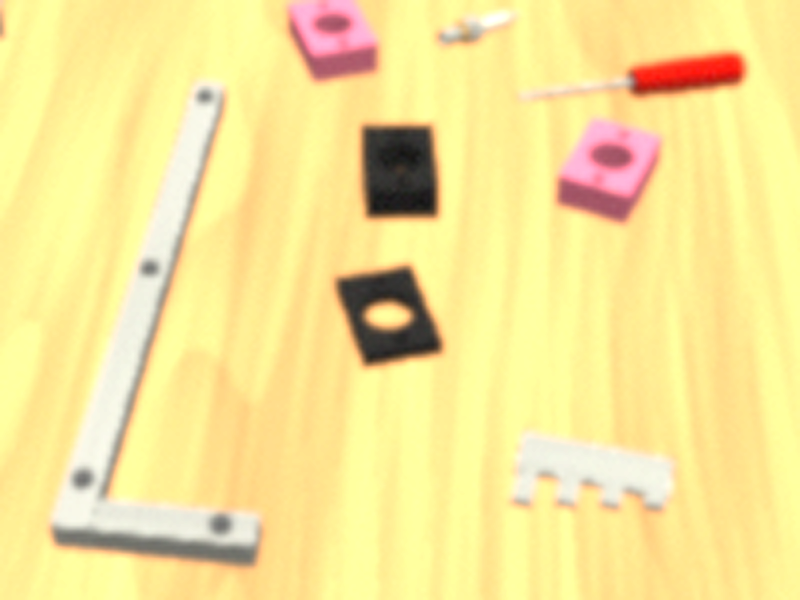

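View pics/c2.png

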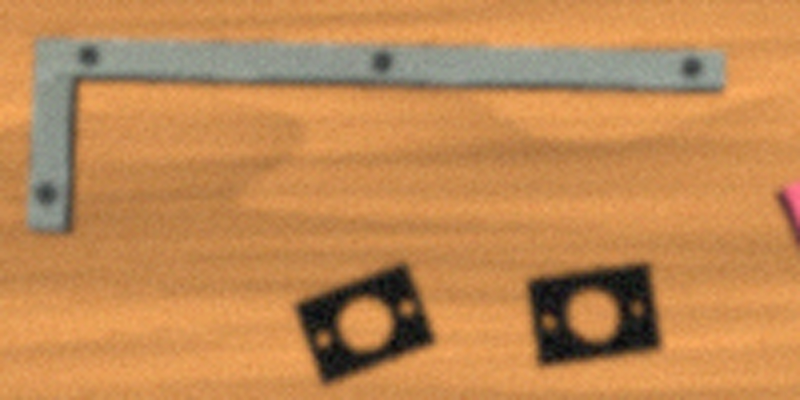

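In the crops, the far black spacer (side-crop (400,170), top px ~(339,208)) shows a tall front wall. The near one, at top px (281,210), is a thin plate. The target is therefore the spacer on the robot's right, and the two pink blocks are decoys.

```bash
cat > h.py <<'E'
import numpy as np
from station import eyes,status
def w(name,uv,z):
    c=eyes.calibration(name);K=c["camera_matrix"];T=c["cam_to_world"]
    uv=np.atleast_2d(np.array(uv,float))
    d=np.c_[(uv[:,0]-K[0,2])/K[0,0],-(uv[:,1]-K[1,2])/K[1,1],-np.ones(len(uv))]@T[:3,:3].T
    return T[:3,3]+d*((z-T[2,3])/d[:,2])[:,None]
crop=lambda p,x0,y0,s=4:(np.array(p,float)+.5)/s-.5+[x0,y0]
E
python3 - <<'E'
from h import *
np.set_printoptions(precision=4,suppress=True)
S=w("top",crop([(76,77),(723,87),(71,231),(37,39),(724,51),(28,230)],190,130),.02)
print("stop",S[:,:2]); d=S[1]-S[0];print("long",np.linalg.norm(d),"yaw",np.arctan2(-(-d[0]),-d[1]) , np.arctan2(d[0],-d[1]))
for n,P in(("thick",[(529,282),(649,264),(660,347),(540,363),(548,321),(638,308),(595,315)]),):
    X=w("top",crop(P,190,130),.026)[:,:2];print(n,X,X[:4].mean(0),[np.linalg.norm(X[i]-X[(i+1)%4]) for i in range(4)])
P=w("top",crop([(298,304),(406,265),(433,341),(325,382)],190,130),.012)[:,:2];print("thin",P,P.mean(0))
P=w("side",crop([(364,128),(432,127),(436,190),(366,192)],230,150),.026)[:,:2];print("thick side",P,P.mean(0))
P=w("side",crop([(100,500),(222,92),(258,520)],230,150),.02)[:,:2];print("stop side",P)
P=w("side",crop([(338,281),(410,268),(440,350),(367,362)],230,150),.012)[:,:2];print("thin side",P,P.mean(0))
print("others", w("top",[(232,266),(141,260),(416,228),(347,271),(404,181),(380,245)],.0)[:,:2])
E
```

```text
stop [[ 0.6575  0.1528]
 [ 0.6441 -0.2225]
 [ 0.5677  0.1556]
 [ 0.6804  0.1753]
 [ 0.6654 -0.2239]
 [ 0.5688  0.1802]]
long 0.37551644700185133 yaw -0.03558923716171446 -0.03558923716171446
thick [[ 0.5321 -0.1065]
 [ 0.5409 -0.1755]
 [ 0.4932 -0.1802]
 [ 0.4857 -0.1116]
 [ 0.5095 -0.1168]
 [ 0.5158 -0.1684]
 [ 0.5123 -0.1437]] [ 0.513  -0.1434] [np.float64(0.06954085313943786), np.float64(0.047907466973149106), np.float64(0.06906133015404403), np.float64(0.0466759503939991)]
thin [[ 0.5235  0.0268]
 [ 0.5448 -0.036 ]
 [ 0.5004 -0.0507]
 [ 0.4781  0.0118]] [ 0.5117 -0.012 ]
thick side [[ 0.5408 -0.1776]
 [ 0.4939 -0.1829]
 [ 0.4879 -0.1158]
 [ 0.5339 -0.1096]] [ 0.5141 -0.1465]
stop side [[ 0.6583  0.1541]
 [ 0.6462 -0.2177]
 [ 0.5707  0.16  ]]
thin side [[ 0.5458 -0.0379]
 [ 0.5011 -0.0539]
 [ 0.4787  0.0169]
 [ 0.5219  0.0307]] [ 0.5119 -0.0111]
others [[ 0.3865  0.1036]
 [ 0.4051  0.3123]
 [ 0.4642 -0.3261]
 [ 0.3687 -0.1615]
 [ 0.5756 -0.3027]
 [ 0.4267 -0.2402]]
```

```bash
python3 -m jog '[[23,42,0,0,0,-0.025],[23,42,0,0,0,-0.025],[23,42,0,0,0,-0.025],[23,42,0,0,0,-0.025],[23,42,0,0,0,-0.025],[23,42,0,0,0,-0.025],[23,42,0,0,0,-0.025],[23,42,0,0,0,-0.025],[23,42,0,0,0,-0.025],[23,42,0,0,0,-0.025],[23,42,0,0,0,-0.025],[23,42,0,0,0,-0.025]]' 0.28 20; python3 -m jog '[[0,0,0,0,0,0],[0,0,0,0,0,0]]'
```

```text
t: 1.3
eef_pos: [0.4493, -0.1305, 0.1915]
ee_rot: [-3.139, -0.009, 1.508]
force: [1.4, -0.8, -0.5]
width: 0.0246
t: 1.5
eef_pos: [0.4516, -0.1253, 0.1912]
ee_rot: [-3.138, -0.009, 1.515]
force: [0.1, 0.7, -0.8]
width: 0.0246
```

```bash
python3 -m jog '[[0,-9,-40,-0.009,-0.004,0.02],[0,-9,-40,0,0,0],[0,0,-40,0,0,0],[0,0,-30,0,0,0],[0,0,0,0,0,0]]'; python3 -c "
from station import status;s=status.get_state();print(s['eef_pos'],s['ee_rot'],s['force'])"
```

```text
t: 2.0
eef_pos: [0.45, -0.1476, 0.0384]
ee_rot: [3.136, -0.0, 1.533]
force: [-0.3, -0.4, 0.4]
width: 0.0242
[ 0.45000963 -0.14759607  0.03836868] [ 3.13551328e+00 -1.63889778e-04  1.53295695e+00] [-0.30221803 -0.42276355  0.41573929]
```

```bash
python3 -m jog '[[0,4,-15,0,0.006,0],[0,0,-12,0,0,0],[0,0,-4,0,0,0],[0,0,0,0,0,0]]'
python3 - <<'E'
from h import *
import cv2
i=eyes.grab_frame("top")[130:230,190:390]
j=eyes.grab_frame("side")[150:300,230:430]
f=lambda i,s:np.clip(cv2.resize(i,None,fx=s,fy=s,interpolation=cv2.INTER_CUBIC).astype(float)*1.8+10,0,255).astype(np.uint8)
a=np.vstack([f(i,3),f(j,3)[:280]]);cv2.imwrite("pics/m1.png",a)
E
```

```text
t: 2.4
eef_pos: [0.451, -0.1464, 0.0096]
ee_rot: [3.139, 0.001, 1.53]
force: [-0.0, -0.4, -0.5]
width: 0.0247
```

View pics/m1.png

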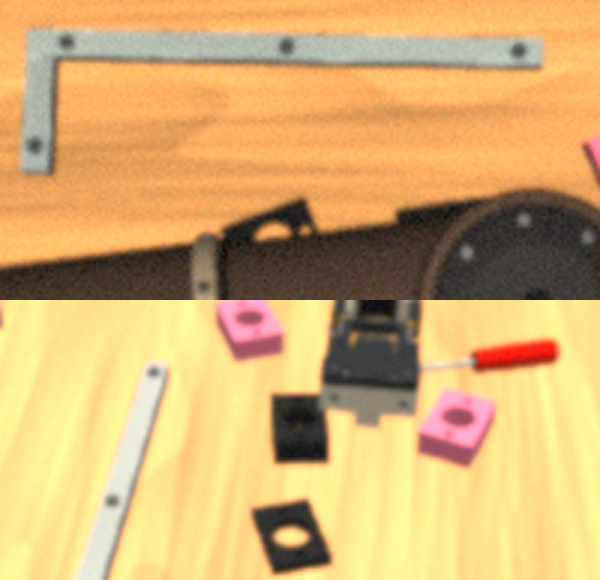

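The side view shows the fingers down behind the thick spacer, clear of it and of the pink block. Now I push toward the long rail.

```bash
python3 -m jog '[[10,0,-1,0,0,0.002],[10,0,-1,0,0,0.002],[10,0,0,0,0,0],[10,0,0,0,0,0],[10,0,0,0,0,0],[10,0,0,0,0,0],[10,0,0,0,0,0],[10,0,0,0,0,0],[10,0,0,0,0,0],[10,0,0,0,0,0]]'
python3 - <<'E'
from h import *
import cv2
s=status.get_state();print(s['force'],s['ee_rot'])
f=lambda i,s:np.clip(cv2.resize(i,None,fx=s,fy=s,interpolation=cv2.INTER_CUBIC).astype(float)*1.8+10,0,255).astype(np.uint8)
cv2.imwrite("pics/m2.png",np.vstack([f(eyes.grab_frame("top")[130:230,190:390],3),f(eyes.grab_frame("side")[150:250,230:430],3)]))
E
```

```text
t: 3.5
eef_pos: [0.562, -0.1461, 0.0098]
ee_rot: [3.135, 0.001, 1.536]
force: [-0.3, 0.9, -0.7]
width: 0.0243
[-0.26676964  0.85827635 -0.65246928] [3.13451035e+00 5.78291844e-04 1.53604419e+00]
```

View pics/m2.png

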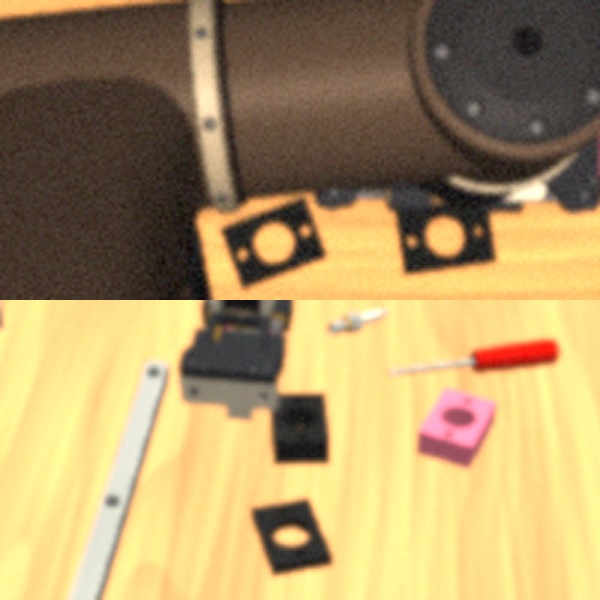

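The spacer has not moved, although the tool is reported beyond it. I'll check the reported TCP against the pictures.

```bash
cat >> h.py <<'E'
def proj(name,X):
    c=eyes.calibration(name);K=c["camera_matrix"];T=c["cam_to_world"]
    p=(np.atleast_2d(X)-T[:3,3])@T[:3,:3]
    return np.c_[K[0,2]-K[0,0]*p[:,0]/p[:,2],K[1,2]+K[1,1]*p[:,1]/p[:,2]]
E
python3 - <<'E'
from h import *
import cv2
s=status.get_state();p=s['eef_pos'];print(p,s['ee_rot'],s['q'],s['force'])
i=eyes.grab_frame("side");P=proj("side",[p,p+[0,0,.066],p+[0,.034,0],p+[0,-.034,0]]);print(P, proj("top",p))
c=np.clip(cv2.resize(i[90:240,230:430],None,fx=4,fy=4,interpolation=cv2.INTER_CUBIC)*1.8+10,0,255).astype(np.uint8)
for u,v in P: cv2.circle(c,(int((u-230)*4),int((v-90)*4)),4,(0,0,255),-1)
cv2.imwrite("pics/m3.png",c)
E
```

```text
[ 0.56277607 -0.14607969  0.00972664] [3.13373961e+00 7.71470675e-04 1.53637434e+00] [ 0.08346058  0.39064664 -0.42995389  0.00249907 -0.74248953 -1.69051064] [-0.76881483  0.53992191 -0.42286703]
[[311.65044474 192.93689079]
 [311.45007658 173.70308847]
 [310.41092938 201.03934252]
 [312.83414944 185.19926155]] [[338.26324039 187.29159299]]
```

View pics/m3.png

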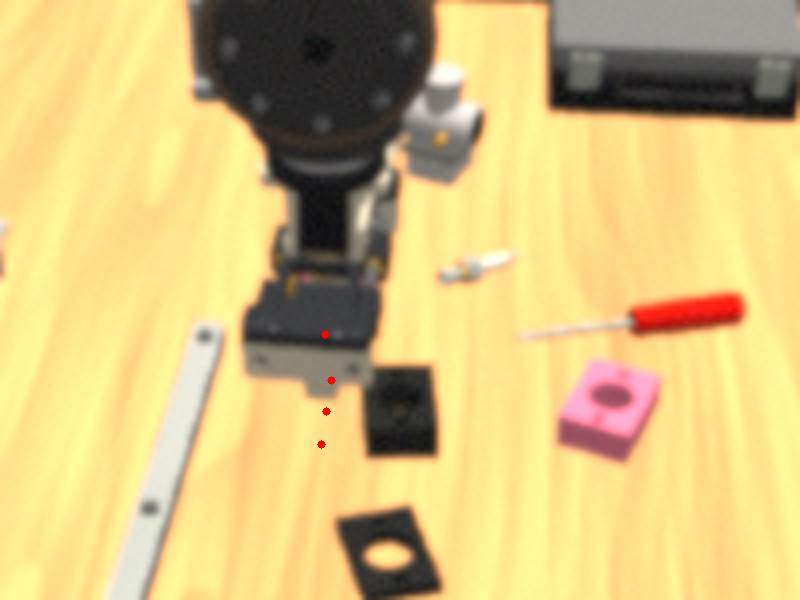

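Run:
```python
from h import *
p=status.get_state()['eef_pos']
for z in(.01,.03,.04,.05,.06,.07):
    print(z,proj("side",[[p[0],p[1]+.034,z],[p[0],p[1]+.097,z+.066]]).round(1).tolist(), proj("top",[[p[0]-.039,p[1],z+.066],[p[0]-.039,p[1]+.097,z+.066]]).round(1).tolist())
```

```text
0.01 [[310.8, 201.0], [308.1, 197.5]] [[341.1, 201.9], [296.3, 202.9]]
0.03 [[310.8, 195.3], [307.9, 191.2]] [[341.8, 201.1], [296.1, 202.1]]
0.04 [[310.7, 192.4], [307.9, 188.0]] [[342.2, 200.7], [296.0, 201.7]]
0.05 [[310.7, 189.4], [307.8, 184.7]] [[342.6, 200.2], [295.9, 201.2]]
0.06 [[310.7, 186.5], [307.8, 181.4]] [[343.0, 199.8], [295.8, 200.8]]
0.07 [[310.6, 183.4], [307.7, 178.1]] [[343.4, 199.3], [295.6, 200.3]]
```

Both the finger tip and the body edge put the real z at about 50 mm, while the reading says 10 mm. I'll go back behind the spacer at this height, which clears it, and check the start pose reading against the first side picture.

```bash
python3 -m jog '[[-25,0,0,0,0,0],[-30,0,0,0,0,0],[-30,0,0,0,0,0],[-25,0,0,0,0,0],[0,0,0,0,0.007,0],[0,0,0,0,0,0]]'
python3 - <<'E'
from h import *
import cv2
a=np.array([.1726,-.652,.1971])
for dz in(0,.04): print(proj("side",[a+[0,0,dz]]))
i=cv2.imread("pics/side0.png")[0:80,400:500]
j=eyes.grab_frame("side")[140:220,290:390]
f=lambda i:np.clip(cv2.resize(i,None,fx=5,fy=5,interpolation=cv2.INTER_CUBIC).astype(float)*1.8+10,0,255).astype(np.uint8)
cv2.imwrite("pics/m4.png",cv2.resize(np.hstack([f(i),f(j)]),(800,320)))
s=status.get_state();p=s['eef_pos'];print(p,s['ee_rot'],proj("side",[p+[0,.034,0],p+[0,.034,.04]]))
E
```

```text
t: 4.25
eef_pos: [0.4444, -0.1462, 0.009]
ee_rot: [-3.139, 0.0, 1.535]
force: [0.7, 0.6, 0.9]
width: 0.0246
[[443.04820889  59.01069071]]
[[445.54144145  46.93460395]]
[ 0.4440958  -0.14617262  0.00880636] [-3.13886089e+00  3.23978858e-04  1.53446956e+00] [[354.79277687 203.86111367]
 [355.73620159 192.3042493 ]]
```

View pics/m4.png

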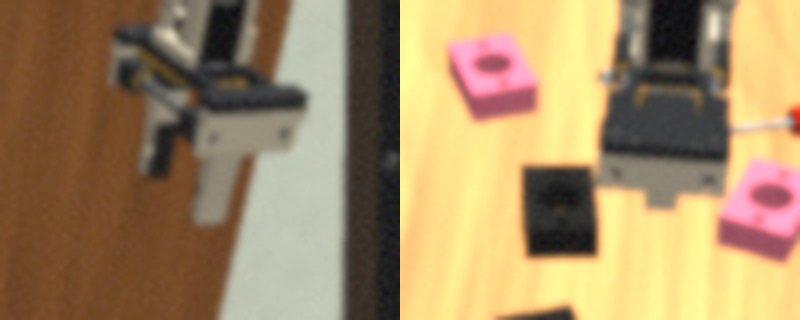

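Here too, the side view puts the tip (355,192) about 40 mm above the reported z, and the start picture shows a similar bias of about 30–35 mm. I'll trust the cameras and descend in small, force-watched steps.

```bash
python3 -m jog '[[0,0,-10,0,0,0],[0,0,-10,0,-0.002,0],[0,0,-6,0,0,0],[0,0,0,0,0,0]]'; python3 -m jog '[[0,0,-3,0,0,0],[0,0,0,0,0,0]]';python3 - <<'E'
from h import *
import cv2
i=eyes.grab_frame("side")[140:220,290:390]
cv2.imwrite("pics/m5.png",np.clip(cv2.resize(i,None,fx=5,fy=5,interpolation=cv2.INTER_CUBIC).astype(float)*1.8+10,0,255).astype(np.uint8))
p=status.get_state()['eef_pos'];print(p)
for z in(0,.01,.02): print(proj("side",[[p[0],p[1]+.034,z]]), 5*(proj("side",[[p[0],p[1]+.034,z]])-[290,140]))
E
```

```text
t: 4.7
eef_pos: [0.4463, -0.1461, -0.0195]
ee_rot: [3.141, 0.0, 1.534]
force: [-0.2, 0.2, -0.1]
width: 0.0247
t: 4.9
eef_pos: [0.4465, -0.1461, -0.0233]
ee_rot: [-3.141, 0.0, 1.534]
force: [-0.9, -0.4, -0.4]
width: 0.0244
[ 0.44676428 -0.14608905 -0.02300461]
[[353.59146808 206.29307844]] [[317.95734042 331.46539222]]
[[353.81452713 203.48648585]] [[319.07263563 317.43242924]]
[[354.04029508 200.64580896]] [[320.20147541 303.22904481]]
```

View pics/m5.png

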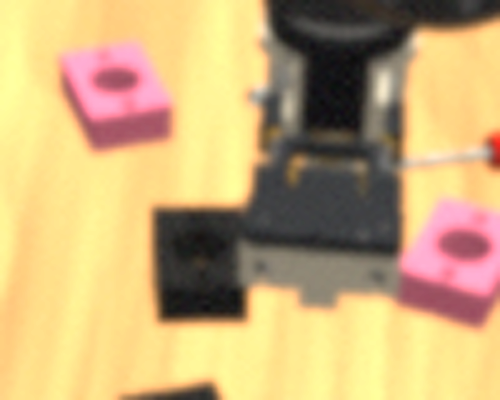

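True z ≈ reported + 41 mm, with the tip now near 18 mm and no contact. I'll go down about 9 mm more and then push.

```bash
python3 -m jog '[[0,0,-4,0,0,0],[0,0,-3,0,0,0],[0,0,-2,0,0,0],[0,0,0,0,0,0]]'; python3 -m jog '[[8,0,0,0,0,0],[8,0,0,0,0,0],[8,0,0,0,0,0],[8,0,0,0,0,0]]'
python3 - <<'E'
from h import *
import cv2
cv2.imwrite("pics/s6.png",eyes.grab_frame("side"));s=status.get_state();print(s['eef_pos'],s['force'])
g=lambda n:cv2.imread(n).astype(int)
d=abs(g("pics/s6.png")-g("pics/side0.png")).max(2)[175:225,320:340]
print("dark cols/rows of spacer", end=' ')
i=g("pics/s6.png").max(2);m=(i[170:212,300:345]<45);print(np.where(m.sum(0)>12)[0]+300)
i=g("pics/side0.png").max(2);m=(i[170:212,300:345]<45);print(np.where(m.sum(0)>12)[0]+300)
E
```

```text
t: 5.35
eef_pos: [0.4477, -0.146, -0.0275]
ee_rot: [3.139, 0.001, 1.537]
force: [0.8, 0.1, -0.3]
width: 0.0248
t: 5.75
eef_pos: [0.482, -0.1459, -0.0274]
ee_rot: [3.138, 0.001, 1.537]
force: [-1.0, 0.7, 0.4]
width: 0.0245
[ 0.48368833 -0.14593584 -0.02729104] [ 2.11905598 -0.32760605  0.51056711]
dark cols/rows of spacer [320 321 322 323 325 326 327 328 329 330 331 332 333 334 335 336 337 338
 339 340 341 342 343 344]
[322 323 324 325 326 327 328 329 330 331 332 333 334 335 336 337]
```

```bash
python3 -m jog '[[8,0,-2,0,0.002,-0.001],[8,0,-2,0,0,0],[8,0,-1,0,0,0],[8,-1,0,0,0,0],[8,0,0,0,0,0],[8,-1,0,0,0,0],[8,0,0,0,0,0],[8,-1,0,0,0,0],[8,0,0,0,0,0],[8,-1,0,0,0,0]]'
cat > look.py <<'E'
import sys,cv2
from h import *
n=sys.argv[1]
f=lambda i:np.clip(cv2.resize(i,None,fx=3,fy=3,interpolation=cv2.INTER_CUBIC).astype(float)*1.8+10,0,255).astype(np.uint8)
t=eyes.grab_frame("top");s=eyes.grab_frame("side");cv2.imwrite(f"pics/t{n}.png",t);cv2.imwrite(f"pics/s{n}.png",s)
cv2.imwrite(f"pics/v{n}.png",np.vstack([f(t[130:230,190:390]),f(s[150:250,230:430])]))
st=status.get_state();print(st['eef_pos'],st['ee_rot'],st['force'])
E
python3 look.py 7
```

```text
t: 6.8
eef_pos: [0.5105, -0.1504, -0.0278]
ee_rot: [-3.045, 0.005, 1.529]
force: [-16.3, 5.3, 24.2]
width: 0.0246
[ 0.51238215 -0.15088622 -0.02787509] [-3.04709018  0.00528728  1.52969413] [-18.19417356   4.65509726  27.21368815]
```

View pics/v7.png

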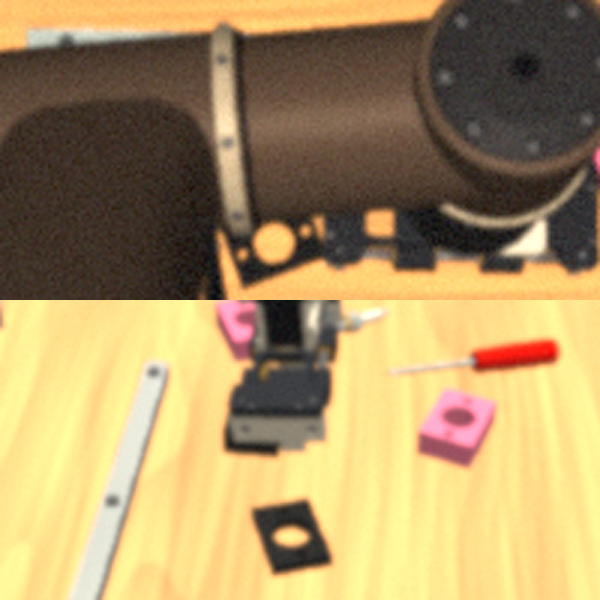

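The fingers are dragging: fz is +27 N and the tool is tilted 0.09 rad, so the table lies at reported z ≈ -0.028 and the bias is nearer 28 mm. The spacer did move. I'll lift clear and straighten the tool.

```bash
python3 -m jog '[[-3,0,6,0,0,0],[0,0,4,0,-0.04,0],[0,0,0,0,-0.04,0],[0,0,0,0,0,0],[0,0,0,0,0,0]]'; python3 -c "
from station import status;s=status.get_state();print(s['eef_pos'],s['ee_rot'],s['force'])"
```

```text
t: 7.4
eef_pos: [0.5141, -0.1513, -0.0184]
ee_rot: [-3.132, 0.002, 1.53]
force: [0.2, -0.1, 0.1]
width: 0.0245
[ 0.51410642 -0.15133499 -0.01835586] [-3.13171004e+00  2.32512603e-03  1.52979970e+00] [ 0.20699711 -0.13422929  0.05763062]
```

```bash
python3 -m jog '[[8,1,0,0,-0.008,0.003],[8,0,0,0,0,0],[8,0,0,0,0,0],[8,0,0,0,0,0]]';  python3 -m jog '[[8,0,0,0,0,0],[6,0,0,0,0,0]]'; python3 -c "
from station import status;s=status.get_state();print(s['eef_pos'],s['ee_rot'],s['force'])"
```

```text
t: 7.8
eef_pos: [0.5488, -0.1504, -0.0191]
ee_rot: [-3.137, 0.002, 1.533]
force: [-2.1, -0.2, 1.0]
width: 0.0243
t: 8.0
eef_pos: [0.5647, -0.1504, -0.0195]
ee_rot: [-3.136, 0.003, 1.533]
force: [-2.0, -0.0, 1.5]
width: 0.0249
[ 0.56471702 -0.15044542 -0.01946756] [-3.13619481e+00  2.63969768e-03  1.53324881e+00] [-2.04222613 -0.04393767  1.46279194]
```

```bash
python3 -m jog '[[6,0,0,0,-0.004,0.002],[4,0,0,0,0,0]]'; for k in 1 2 3; do echo; done; python3 -m jog '[[3,0,0,0,0,0],[2,0,0,0,0,0]]'; python3 -m jog '[[2,0,0,0,0,0],[2,0,0,0,0,0]]'; python3 look.py 8
```

```text
t: 8.2
eef_pos: [0.5759, -0.1505, -0.0197]
ee_rot: [-3.14, 0.003, 1.535]
force: [-3.0, -0.9, 1.2]
width: 0.0244



t: 8.4
eef_pos: [0.5814, -0.1505, -0.0198]
ee_rot: [-3.14, 0.003, 1.535]
force: [-2.0, 0.9, 1.4]
width: 0.0249
t: 8.6
eef_pos: [0.5852, -0.1504, -0.0198]
ee_rot: [-3.139, 0.002, 1.535]
force: [-8.5, 0.8, 4.2]
width: 0.0248
[ 0.58511269 -0.15043247 -0.01989592] [-3.13929397e+00  2.43587040e-03  1.53509695e+00] [-2.27799646  0.54560863  1.0714389 ]
```

The spacer is on the long rail: fx rose to -8.5 N at TCP x 0.585. After one firm nudge I'll retract, turn the tool 90°, shut the fingers and move behind the far end.

```bash
python3 -m jog '[[4,0,0,0,0,0],[3,0,0,0,0,0],[-15,0,0,0,0,0],[-15,0,5,0,0,0],[0,0,30,0,0,0],[0,0,30,0,0,0.13],[0,-10,0,0,0,0.14],[0,-10,0,0,0,0.14],[0,-10,0,0,0,0.14],[5,-10,0,0,0,0.14],[5,-10,0,0,0,0.14],[5,-10,0,0,0,0.14]]' 0 ; python3 -m jog '[[15,0,0,0,0,0.14],[15,0,0,0,0,0.14],[0,0,0,0,0,0.14],[0,0,0,0,0,0.14],[0,0,0,0,0,0.03],[0,0,0,0,0,0]]'; python3 look.py 9
```

```text
t: 9.9
eef_pos: [0.5705, -0.2125, 0.0523]
ee_rot: [-3.137, 0.014, 2.543]
force: [0.0, 0.5, -0.5]
width: 0.0006
t: 10.5
eef_pos: [0.6038, -0.214, 0.0568]
ee_rot: [-3.137, 0.024, -3.121]
force: [-0.4, 0.4, 0.1]
width: -0.0
[ 0.60372809 -0.21395063  0.05679278] [-3.13709766  0.02346137 -3.12271035] [-0.05661351  0.92143693  0.60981747]
```

View pics/v9.png

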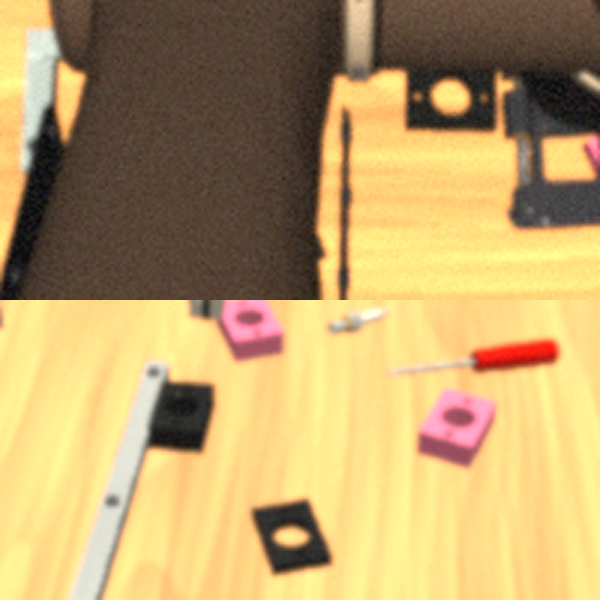

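The spacer sits flat on the long rail (side crop (180,415); top crop bore (451,98)), and the thin spacer is unmoved. I'll compute the next approach from these pixels.

```bash
python3 - <<'E'
from h import *
print(w("top",crop([(451,98),(496,99),(407,99)],190,130,3),.026))
print(w("side",crop([(155,381),(214,385),(204,433),(150,430)],230,50,3),.026))
E
python3 -m jog '[[6,0,-20,0.005,0.0235,-0.054],[6,0,-20,0,0,0],[0,0,0,0,0,0]]'
```

```text
[[ 0.61866052 -0.15048087  0.026     ]
 [ 0.61717832 -0.18509664  0.026     ]
 [ 0.61856981 -0.11662401  0.026     ]]
[[ 0.65258026 -0.19017438  0.026     ]
 [ 0.59681619 -0.18900606  0.026     ]
 [ 0.59749714 -0.11896512  0.026     ]
 [ 0.64600069 -0.11883891  0.026     ]]
t: 10.9
eef_pos: [0.6168, -0.2139, 0.0179]
ee_rot: [3.141, 0.003, 3.101]
force: [0.1, 1.0, -1.3]
width: 0.0005
```

```bash
python3 -m jog '[[-2,-3,-15,0,-0.003,0.005],[0,0,-12,0,0,0],[0,0,-7,0,0,0],[0,0,0,0,0,0]]'; python3 -c "
from station import status;s=status.get_state();print(s['eef_pos'],s['ee_rot'],s['force'])"
```

```text
t: 11.3
eef_pos: [0.6154, -0.217, -0.0148]
ee_rot: [-3.141, 0.008, 3.105]
force: [0.1, 0.7, -0.1]
width: 0.0001
[ 0.61541264 -0.21697014 -0.01475493] [-3.14113529  0.00848942  3.10464458] [ 0.07107971  0.65882919 -0.07112288]
```

```bash
python3 -m jog '[[0,6,-2,0,0.008,0],[0,8,-1,0,0,0],[0,8,0,0,0,0],[0,8,0,0,0,0]]'; python3 -m jog '[[0,9,0,0,0,0],[1,9,0,0,0,0],[0,9,0,0,0,0],[0,9,0,0,0,0],[1,9,0,0,0,0],[0,9,0,0,0,0],[0,9,0,0,0,0],[1,9,0,0,0,0]]'; python3 -c "
from station import status;s=status.get_state();print(s['eef_pos'],s['ee_rot'],s['force'])"
```

```text
t: 11.7
eef_pos: [0.6166, -0.1854, -0.016]
ee_rot: [-3.14, 0.002, 3.104]
force: [0.3, -0.6, -1.5]
width: 0.0003
t: 12.5
eef_pos: [0.62, -0.1061, -0.0152]
ee_rot: [-3.14, 0.003, 3.105]
force: [-0.6, -0.7, -0.4]
width: 0.0002
[ 0.61996394 -0.1060524  -0.01518038] [-3.14025984  0.00318691  3.10500506] [-0.63954762 -0.68675745 -0.43960935]
```

```bash
cat > chk.py <<'E'
from h import *
import cv2
# compare side image with first one: darkened, near-black pixels in the channel along the rail
i=eyes.grab_frame("side");g=i.max(2).astype(int);cv2.imwrite("pics/chk.png",i)
p=status.get_state()['eef_pos']
# predicted outline if square on rail and touching the tool
c=np.array([.658,.153]);X=np.array([.9994,-.0356]);Y=np.array([.0356,.9994])
ty=((p[:2]-c)@Y); print("tool in stop frame",(p[:2]-c)@X,ty)
# dark fraction at top-face points along centreline stud web (x=-12 mm), z=26
ys=np.arange(ty,0.0,.004)
for xo in(-.044,-.007):
    q=proj("side",[np.r_[c+X*xo+Y*y,.026] for y in ys]).round().astype(int)
    v=g[q[:,1],q[:,0]];print(xo,[(int(1000*(y-ty)),int(k)) for y,k in zip(ys,v)][:30])
E
python3 chk.py
```

```text
tool in stop frame -0.028428645297304215 -0.259076997505439
-0.044 [(0, 102), (4, 100), (8, 83), (12, 38), (16, 27), (20, 24), (24, 27), (28, 24), (32, 24), (36, 23), (40, 21), (44, 22), (48, 23), (52, 23), (56, 25), (60, 23), (64, 24), (68, 24), (72, 23), (76, 18), (80, 13), (84, 11), (88, 13), (92, 12), (96, 15), (100, 90), (104, 143), (108, 160), (112, 163), (116, 170)]
-0.007 [(0, 116), (4, 114), (8, 90), (12, 53), (16, 27), (20, 25), (24, 26), (28, 27), (32, 22), (36, 19), (40, 19), (44, 20), (48, 20), (52, 21), (56, 26), (60, 23), (64, 25), (68, 26), (72, 23), (76, 17), (80, 15), (84, 13), (88, 10), (92, 18), (96, 26), (100, 55), (104, 97), (108, 155), (112, 164), (116, 148)]
```

The spacer is moving square with the tool (top face from +10 to ~+78 mm at both edges). I'll continue.

```bash
python3 -m jog '[[0,9,0,0,0,0],[0,9,0,0,0,0],[0,9,0,0,0,0],[1,9,0,0,0,0],[0,9,0,0,0,0],[0,9,0,0,0,0],[1,9,0,0,0,0],[0,9,0,0,0,0],[0,9,0,0,0,0],[1,9,0,0,0,0],[0,9,0,0,0,0],[0,9,0,0,0,0]]'; python3 chk.py;python3 -c "
from station import status;s=status.get_state();print(s['eef_pos'],s['ee_rot'],s['force'])"
```

```text
t: 13.75
eef_pos: [0.6235, 0.012, -0.0151]
ee_rot: [-3.14, 0.004, 3.105]
force: [0.2, -0.7, 0.0]
width: 0.0004
tool in stop frame -0.029174948702361436 -0.1409221311038692
-0.044 [(0, 103), (4, 100), (8, 78), (12, 36), (16, 28), (20, 27), (24, 25), (28, 25), (32, 23), (36, 24), (40, 27), (44, 26), (48, 26), (52, 26), (56, 27), (60, 26), (64, 28), (68, 26), (72, 24), (76, 24), (80, 17), (84, 11), (88, 12), (92, 10), (96, 77), (100, 132), (104, 170), (108, 186), (112, 187), (116, 187)]
-0.007 [(0, 141), (4, 137), (8, 92), (12, 39), (16, 28), (20, 27), (24, 25), (28, 27), (32, 27), (36, 25), (40, 26), (44, 24), (48, 25), (52, 27), (56, 27), (60, 28), (64, 27), (68, 28), (72, 28), (76, 19), (80, 15), (84, 8), (88, 20), (92, 29), (96, 75), (100, 164), (104, 182), (108, 166), (112, 182), (116, 165)]
[ 0.62382804  0.01321052 -0.01504193] [-3.14055143  0.00400813  3.10586497] [-0.33450366  1.50427971 -0.25277152]
```

About 60 mm remain, so I'll approach and then seat it slowly.

```bash
python3 -m jog '[[1,8,0,0,0,0],[0,8,0,0,0,0],[1,8,0,0,0,0],[0,8,0,0,0,0],[0,6,0,0,0,0]]'; python3 -m jog '[[0,4,0,0,0,0],[0,3,0,0,0,0]]';python3 -m jog '[[0,3,0,0,0,0],[0,2,0,0,0,0]]';python3 -m jog '[[0,2,0,0,0,0],[0,2,0,0,0,0]]'
```

```text
t: 14.3
eef_pos: [0.6258, 0.054, -0.0151]
ee_rot: [-3.14, 0.004, 3.105]
force: [-0.5, -0.4, 0.8]
width: 0.0005
t: 14.5
eef_pos: [0.6259, 0.0622, -0.015]
ee_rot: [-3.14, 0.004, 3.106]
force: [-0.0, -0.9, 0.5]
width: 0.0004
t: 14.7
eef_pos: [0.6258, 0.0675, -0.0151]
ee_rot: [-3.14, 0.004, 3.106]
force: [-0.2, -0.0, 0.7]
width: 0.0003
t: 14.9
eef_pos: [0.6258, 0.0716, -0.015]
ee_rot: [-3.14, 0.004, 3.106]
force: [0.4, -1.3, 0.2]
width: 0.0005
```

```bash
python3 -m jog '[[0,2,0,0,0,0],[0,2,0,0,0,0]]';python3 -m jog '[[0,2,0,0,0,0]]';python3 -m jog '[[0,2,0,0,0,0]]'
```

```text
t: 15.1
eef_pos: [0.6254, 0.0739, -0.015]
ee_rot: [-3.138, 0.002, 3.106]
force: [3.4, -17.3, 2.3]
width: 0.0005
t: 15.2
eef_pos: [0.6253, 0.0738, -0.0148]
ee_rot: [-3.135, 0.002, 3.105]
force: [4.1, -13.5, 2.0]
width: 0.0007
t: 15.3
eef_pos: [0.6253, 0.0736, -0.0147]
ee_rot: [-3.133, 0.001, 3.105]
force: [2.6, -10.9, 0.6]
width: 0.0007
```

Seated at -17 N. I'll retreat, come round to the spacer's near long side, and nudge it gently toward the long rail so it is flush there too.

```bash
python3 -m jog '[[0,-10,0,0.008,0,0],[0,-20,0,0,0,0],[0,0,30,0,0,0],[0,0,30,0,0,0],[-25,20,0,0,0,0],[-25,20,0,0,0,0],[-25,20,0,0,0,0],[0,12,0,0,0,0],[0,0,0,0,0,0]]';python3 -c "
from station import status;s=status.get_state();print(s['eef_pos'],s['ee_rot'],s['force'])"
```

```text
t: 16.2
eef_pos: [0.5482, 0.1145, 0.047]
ee_rot: [3.134, 0.002, 3.101]
force: [1.7, -0.7, 0.5]
width: 0.0002
[0.54821933 0.11445611 0.04702002] [3.13408459e+00 1.79010025e-03 3.10086422e+00] [ 1.71057471 -0.6862089   0.52470542]
```

```bash
python3 -m jog '[[0,4,-25,-0.007,0,0.005],[0,0,-20,0,0,0],[0,0,-14,0,0,0],[0,0,0,0,0,0]]' && python3 -m jog '[[8,0,0,0,0,0],[8,0,0,0,0,0],[5,0,0,0,0,0],[2,0,0,0,0,0]]'
```

```text
t: 16.6
eef_pos: [0.5512, 0.1186, -0.0128]
ee_rot: [3.138, 0.005, 3.107]
force: [-0.0, 0.2, 0.2]
width: 0.0005
t: 17.0
eef_pos: [0.5788, 0.1181, -0.0109]
ee_rot: [3.137, 0.008, 3.106]
force: [0.5, -0.7, 0.4]
width: 0.0003
```

```bash
python3 -m jog '[[3,0,0,0,0,0],[2,0,0,0,0,0]]'; python3 -m jog '[[2,0,0,0,0,0],[2,0,0,0,0,0]]'
```

```text
t: 17.2
eef_pos: [0.5849, 0.1182, -0.0101]
ee_rot: [3.136, 0.009, 3.105]
force: [-1.0, -0.4, 0.1]
width: 0.0005
t: 17.4
eef_pos: [0.5892, 0.1183, -0.0098]
ee_rot: [3.136, 0.009, 3.106]
force: [-0.4, 0.2, -0.9]
width: 0.0005
```

```bash
python3 -m jog '[[0,0,-4,0,0.009,0],[0,0,-2,0,0,0]]'; python3 -m jog '[[2,0,0,0,0,0],[2,0,0,0,0,0]]'; python3 -m jog '[[2,0,0,0,0,0]]';python3 -m jog '[[2,0,0,0,0,0]]'
```

```text
t: 17.6
eef_pos: [0.5893, 0.1184, -0.0159]
ee_rot: [3.136, -0.0, 3.106]
force: [0.8, 0.3, -0.3]
width: 0.001
t: 17.8
eef_pos: [0.5907, 0.1179, -0.0169]
ee_rot: [3.137, -0.005, 3.105]
force: [-10.4, 3.3, 8.0]
width: 0.0004
t: 17.9
eef_pos: [0.5905, 0.1176, -0.0173]
ee_rot: [3.138, -0.009, 3.105]
force: [-9.7, 2.9, 7.7]
width: 0.0005
t: 18.0
eef_pos: [0.5904, 0.1174, -0.0176]
ee_rot: [3.139, -0.012, 3.105]
force: [-9.1, 2.7, 5.8]
width: 0.0007
```

```bash
python3 -m jog '[[-8,0,0,0,0.01,0],[-20,0,0,0,0,0],[0,0,40,0,0,0],[0,0,45,0,0,0],[0,0,45,0,0,0],[0,0,40,0,0,0],[-15,-45,0,0,0,0],[-15,-45,0,0,0,0],[-15,-45,0,0,0,0],[-15,-45,0,0,0,0],[-15,-45,0,0,0,0],[-15,-45,0,0,0,0]]'; python3 -m jog '[[-10,-45,0,0,0,0],[-10,-45,0,0,0,0],[-10,-45,0,0,0,0],[-10,-45,0,0,0,0],[-10,-45,0,0,0,0],[-10,-45,0,0,0,0],[0,0,0,0,0,0]]'
python3 - <<'E'
from h import *
import cv2
t=eyes.grab_frame("top");s=eyes.grab_frame("side");cv2.imwrite("pics/tE.png",t);cv2.imwrite("pics/sE.png",s)
f=lambda i,k:np.clip(cv2.resize(i,None,fx=k,fy=k,interpolation=cv2.INTER_CUBIC).astype(float)*1.8+10,0,255).astype(np.uint8)
a=f(t[135:195,195:255],6.5)[:300];b=f(s[235:295,235:300],6)[:300]  # corner close-ups
c=f(t[130:300,120:420],1.33);c=cv2.resize(c,(400,240));d=cv2.resize(f(s[140:380,230:440],1.2),(350,240))
o=np.zeros((560,800,3),np.uint8);o[:a.shape[0],:a.shape[1]]=a;o[:b.shape[0],400:400+b.shape[1]]=b;o[310:550,:400]=c;o[310:550,410:760]=d
cv2.imwrite("pics/vE.png",o)
for n in("t","s"):
    x=cv2.imread(f"pics/{n}E.png").astype(int);y=cv2.imread(f"pics/{'top' if n=='t' else 'side'}0.png").astype(int)
    D=cv2.GaussianBlur(abs(x-y).max(2).astype(np.float32),(0,0),1.2)>22
    k,_,st,ce=cv2.connectedComponentsWithStats(D.astype(np.uint8));print([st[i].tolist() for i in range(1,k) if st[i][4]>12])
E
```

```text
t: 19.2
eef_pos: [0.4673, -0.1566, 0.1601]
ee_rot: [3.14, -0.017, 3.115]
force: [0.6, 0.3, 0.3]
width: 0.0004
t: 19.9
eef_pos: [0.4003, -0.4412, 0.1615]
ee_rot: [3.141, -0.012, 3.113]
force: [0.4, 0.1, -0.9]
width: 0.0006
[[452, 0, 16, 14, 124], [475, 0, 8, 8, 35], [486, 0, 6, 3, 13], [518, 0, 6, 4, 17], [524, 2, 7, 6, 24], [0, 12, 640, 388, 206604], [119, 14, 6, 5, 16], [111, 16, 5, 5, 13], [254, 39, 5, 4, 16], [261, 39, 5, 4, 17], [385, 40, 9, 9, 55], [252, 44, 7, 9, 38], [369, 47, 10, 5, 45], [229, 48, 11, 7, 59], [299, 48, 10, 6, 53], [160, 50, 10, 6, 49], [216, 55, 7, 16, 61], [210, 60, 5, 5, 19], [260, 60, 5, 6, 17], [275, 205, 13, 12, 117], [143, 253, 8, 12, 69], [537, 259, 3, 9, 20]]
[[343, 0, 70, 88, 2755], [428, 0, 49, 56, 1359], [483, 0, 53, 224, 9621], [541, 0, 99, 206, 12433], [621, 115, 19, 20, 218], [551, 140, 86, 120, 2097], [629, 168, 6, 19, 51], [319, 180, 22, 26, 542], [542, 209, 19, 18, 250], [562, 212, 8, 7, 31], [499, 228, 6, 5, 20], [254, 247, 32, 32, 811]]
```

View pics/vE.png

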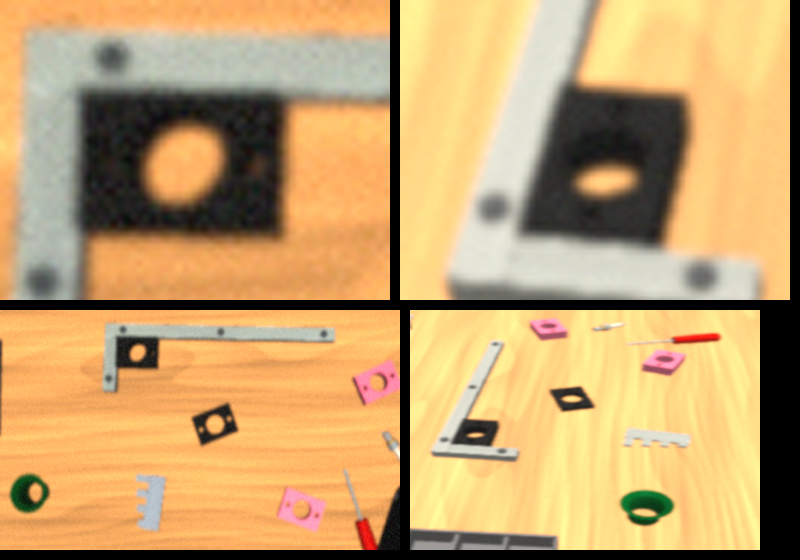

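The spacer sits in the corner with no visible gap at either rail (top close-up, outline (82..285, 95..235)). In the side view, the only object areas that changed are its old and new places. I'll check squareness numerically.

Run:
```python
from h import *
import cv2
from scipy.ndimage import map_coordinates as mc
c=np.array([.658,.153]);X=np.array([.9994,-.0356]);Y=np.array([.0356,.9994])
def edge(n,f,rng,z):
    g=cv2.imread(f"pics/{n}E.png").max(2).astype(float)
    r=np.arange(*rng,.0002);q=proj({"t":"top","s":"side"}[n],[np.r_[c+X*f(v)[0]+Y*f(v)[1],z] for v in r])
    v=mc(g,[q[:,1],q[:,0]],order=1);return 1000*r[np.argmax(abs(np.gradient(cv2.GaussianBlur(v[:,None],(0,0),8)[:,0])))]
for n in "ts":
  print(n,"far end y at x=-8,-20,-30,-42:",[edge(n,lambda v:(x,v),(-.09,-.058),.026).round(1) for x in(-.008,-.02,-.03,-.042)])
  print(n,"near side x at y=-10..-60:",[edge(n,lambda v:(v,y),(-.064,-.04),.026).round(1) for y in(-.01,-.02,-.035,-.05,-.06)])
  print(n,"short rail face y:",[edge(n,lambda v:(x,v),(-.012,.012),.02).round(1) for x in(-.06,-.07,-.08)],"long:",[edge(n,lambda v:(v,y),(-.012,.012),.02).round(1) for y in(-.12,-.15,-.2,-.25,-.3)])
  print(n,"spacer/rail edges y:",[edge(n,lambda v:(x,v),(-.012,.012),.026).round(1) for x in(-.01,-.025,-.04)],"x:",[edge(n,lambda v:(v,y),(-.012,.012),.026).round(1) for y in(-.015,-.035,-.06)])
```

```text
t far end y at x=-8,-20,-30,-42: [np.float64(-71.0), np.float64(-70.2), np.float64(-70.6), np.float64(-70.6)]
t near side x at y=-10..-60: [np.float64(-52.6), np.float64(-52.2), np.float64(-52.2), np.float64(-52.6), np.float64(-52.4)]
t short rail face y: [np.float64(-2.2), np.float64(-2.2), np.float64(-2.2)] long: [np.float64(-4.2), np.float64(-3.8), np.float64(-5.0), np.float64(-4.4), np.float64(-4.4)]
t spacer/rail edges y: [np.float64(2.4), np.float64(1.8), np.float64(2.2)] x: [np.float64(-0.4), np.float64(-0.6), np.float64(0.0)]
s far end y at x=-8,-20,-30,-42: [np.float64(-70.4), np.float64(-70.2), np.float64(-70.2), np.float64(-70.8)]
s near side x at y=-10..-60: [np.float64(-52.6), np.float64(-52.6), np.float64(-52.8), np.float64(-52.6), np.float64(-50.4)]
s short rail face y: [np.float64(0.8), np.float64(2.6), np.float64(-0.2)] long: [np.float64(-3.6), np.float64(-3.6), np.float64(-3.8), np.float64(-3.8), np.float64(-3.8)]
s spacer/rail edges y: [np.float64(2.6), np.float64(2.8), np.float64(2.4)] x: [np.float64(1.0), np.float64(1.0), np.float64(1.4)]
```

The spacer is square to within about 0.5°, and its near side matches contact with the long rail. During the x nudge the finger drifted about 0.8 mm in -y, which could have opened a hairline gap at the short rail. I have time for one gentle re-seat in +y with a slight +x bias.

```bash
python3 -m jog '[[18,38,0,0,0.005,0],[18,38,0,0,0.005,0],[18,38,0,0,0,0],[18,38,0,0,0,0],[18,38,0,0,0,0],[18,38,0,0,0,0],[18,38,0,0,0,0],[18,38,0,0,0,0],[18,38,0,0,0,0],[18,38,0,0,0,0],[15,30,0,0,0,0],[0,0,0,0,0,0]]';python3 -c "
from station import status;s=status.get_state();print(s['eef_pos'],s['ee_rot'],s['force'])"
```

```text
t: 21.2
eef_pos: [0.5981, 0.0057, 0.1646]
ee_rot: [3.137, -0.016, 3.13]
force: [-1.0, 0.2, 0.2]
width: 0.0005
[0.59808079 0.00571752 0.16464321] [ 3.13671428 -0.01584874  3.12985048] [-1.00415066  0.18662003  0.21916364]
```

```bash
python3 -m jog '[[13,12,-40,-0.005,-0.016,-0.024],[12,12,-40,0,0,0],[0,0,-40,0,0,0],[0,0,0,0,0,0]]';python3 -c "
from station import status;s=status.get_state();print(s['eef_pos'],s['ee_rot'],s['force'])"
```

```text
t: 21.6
eef_pos: [0.6226, 0.0376, 0.045]
ee_rot: [3.139, 0.007, 3.114]
force: [0.2, -1.1, -0.5]
width: 0.0002
[0.62262854 0.03756211 0.04496179] [3.13871933 0.00729766 3.11432822] [ 0.1852661  -1.07052829 -0.47959207]
```

```bash
python3 -m jog '[[1,0,-25,0,0.007,-0.008],[0,0,-20,0,0,0],[0,0,-12,0,0,0],[0,0,0,0,0,0]]';python3 -m jog '[[0,8,0,0,0,0],[0,8,0,0,0,0],[0,6,0,0,0,0]]'; python3 -c "
from station import status;s=status.get_state();print(s['eef_pos'],s['ee_rot'],s['force'])"
```

```text
t: 22.0
eef_pos: [0.6253, 0.0402, -0.0064]
ee_rot: [3.138, 0.006, 3.111]
force: [-0.6, -0.5, -0.1]
width: 0.0003
t: 22.3
eef_pos: [0.6276, 0.064, -0.0017]
ee_rot: [3.137, 0.011, 3.111]
force: [1.1, 0.8, 0.2]
width: 0.0005
[ 0.62755159  0.06400436 -0.00170428] [3.13652087 0.01129846 3.11113031] [1.05340855 0.83285738 0.20178945]
```

z has drifted up, so I'll lower before contact.

```bash
python3 -m jog '[[-2,-2,-9,-0.004,0.011,-0.005],[0,0,-6,0,0,0],[0,0,0,0,0,0]]';python3 -m jog '[[0,4,0,0,0,0],[0,3,0,0,0,0]]'; python3 -m jog '[[0,2,0,0,0,0]]'; python3 -c "
from station import status;s=status.get_state();print(s['eef_pos'],s['ee_rot'],s['force'])"
```

```text
t: 22.6
eef_pos: [0.6263, 0.0638, -0.0162]
ee_rot: [3.14, 0.002, 3.108]
force: [-0.6, -0.5, 0.2]
width: 0.0006
t: 22.8
eef_pos: [0.6259, 0.0704, -0.0169]
ee_rot: [3.141, 0.001, 3.107]
force: [-0.1, -0.9, -0.1]
width: 0.0005
t: 22.9
eef_pos: [0.6259, 0.0726, -0.0169]
ee_rot: [3.141, 0.001, 3.107]
force: [-0.8, 0.2, 0.6]
width: 0.0004
[ 0.62592343  0.072624   -0.0169414 ] [3.14077888e+00 7.75474947e-04 3.10667497e+00] [-0.77893518  0.18004589  0.64054156]
```

```bash
python3 -m jog '[[1,2,0,0,0,0]]'; python3 -m jog '[[1,2,0,0,0,0]]'; python3 -m jog '[[1,1,0,0,0,0]]'
```

```text
t: 23.0
eef_pos: [0.6262, 0.0738, -0.017]
ee_rot: [-3.141, -0.001, 3.107]
force: [-1.5, -12.0, 3.8]
width: 0.0003
t: 23.1
eef_pos: [0.626, 0.0738, -0.0169]
ee_rot: [-3.138, -0.003, 3.107]
force: [-0.1, -13.6, 3.4]
width: 0.0002
t: 23.2
eef_pos: [0.6261, 0.0735, -0.0169]
ee_rot: [-3.136, -0.005, 3.106]
force: [-1.6, -1.4, 1.1]
width: 0.0003
```

Firm contact at the same y (0.0738) with fx ≈ -1.5 to 0, so both rails are seated. I'll retreat straight back and clear.

```bash
python3 -m jog '[[0,-10,0,0,0,0],[0,-20,0,0,0,0],[0,0,35,0,0,0],[0,0,45,0,0,0],[0,0,45,0,0,0],[0,0,45,0,0,0],[-20,-40,0,0,0,0],[-20,-40,0,0,0,0],[-20,-40,0,0,0,0],[-20,-40,0,0,0,0],[-20,-40,0,0,0,0],[-20,-40,0,0,0,0]]'; python3 -m jog '[[-10,-42,0,0,0,0],[-10,-42,0,0,0,0],[-10,-42,0,0,0,0],[-10,-42,0,0,0,0],[0,0,0,0,0,0],[0,0,0,0,0,0]]'
python3 - <<'E'
from h import *
import cv2
from scipy.ndimage import map_coordinates as mc
for n,m in(("t","top"),("s","side")): cv2.imwrite(f"pics/{n}F.png",eyes.grab_frame(m))
x=cv2.imread("pics/sF.png").astype(int);y=cv2.imread("pics/side0.png").astype(int)
D=cv2.GaussianBlur(abs(x-y).max(2).astype(np.float32),(0,0),1.2)>22
k,_,st,_=cv2.connectedComponentsWithStats(D.astype(np.uint8));print([st[i].tolist() for i in range(1,k) if st[i][4]>12])
c=np.array([.658,.153]);X=np.array([.9994,-.0356]);Y=np.array([.0356,.9994])
def edge(n,F,f,rng,z=.026):
    g=cv2.imread(f"pics/{n}{F}.png").max(2).astype(float);r=np.arange(*rng,.0002)
    q=proj({"t":"top","s":"side"}[n],[np.r_[c+X*f(v)[0]+Y*f(v)[1],z] for v in r])
    v=mc(g,[q[:,1],q[:,0]],order=1);return float((1000*r[np.argmax(abs(np.gradient(cv2.GaussianBlur(v[:,None],(0,0),8)[:,0])))]).round(1))
for F in "EF":
  for n in "ts": print(F,n,[edge(n,F,lambda v:(x,v),(-.09,-.058)) for x in(-.008,-.02,-.03,-.042)],[edge(n,F,lambda v:(v,y),(-.064,-.04)) for y in(-.01,-.02,-.035,-.05,-.06)])
E
```

```text
t: 24.4
eef_pos: [0.5044, -0.2047, 0.1616]
ee_rot: [-3.139, 0.005, 3.114]
force: [1.1, -0.5, 0.7]
width: 0.0007
t: 25.0
eef_pos: [0.458, -0.3855, 0.1635]
ee_rot: [-3.138, 0.011, 3.108]
force: [-0.4, 1.4, -0.2]
width: 0.0004
[[322, 0, 72, 96, 3189], [428, 0, 49, 57, 1341], [483, 0, 157, 266, 28747], [319, 180, 22, 26, 543], [601, 181, 10, 8, 28], [600, 193, 8, 7, 37], [544, 218, 11, 9, 55], [499, 228, 6, 5, 18], [254, 247, 32, 32, 832]]
E t [-71.0, -70.2, -70.6, -70.6] [-52.6, -52.2, -52.2, -52.6, -52.4]
E s [-70.4, -70.2, -70.2, -70.8] [-52.6, -52.6, -52.8, -52.6, -50.4]
F t [-70.8, -70.4, -70.4, -70.4] [-52.4, -52.2, -52.6, -52.8, -52.6]
F s [-70.2, -70.2, -70.0, -70.6] [-52.8, -52.6, -52.8, -52.8, -50.4]
```

```bash
python3 -c "
from station import workorder;print(workorder.job_done())"
```

```text
the job is handed in; nothing more can be done
None
```

I pushed the thick spacer (the one on the robot's right) flat onto the long rail, then slid it along that rail into the corner. I finished with a light press toward each rail and handed the job in at about 25 s, with the arm lifted clear.

**Final position:** the edges measured in both cameras show the spacer square to about 0.5°. The final press met firm contact (about 13 N) at the same spot as the first seating. The last picture viewed, taken before that press, shows no gap at either rail; afterwards I checked only by edge measurement.

**Other objects:** comparing the side camera's first and last pictures, the only object areas that changed are the spacer's old and new places. The top camera's difference image was no use for this, so the check rests on the side view alone.

**What went wrong or disagreed:**
- **Height reading:** the reported tool height disagreed with the cameras by about 30–40 mm. My first pass went over the spacer without touching it.
- **Finger contact with the table:** on the next push the fingertips dragged on the table, with about 27 N upward and 18 N sideways, until I lifted and straightened the tool.
- **Long rail position:** the edge checks put the long rail's face about 3 mm from my first estimate. The spacer's near side shifted to match, so I relied on that and on the contact force.
- **Short rail:** the pictures fix its face only to about 2 mm, so contact there rests on the force readings.

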